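# Load the reference block into the quick-clamp holder of the hardness tester

## Task

Take the bar-shaped reference block from the bench and load it, flat and test face up, into the quick-clamp holder: press the sprung platen down with it, slide it in under the top plate until its end rests on the depth stop, then let go so that the spring clamps it up against the plate. Feel for the stop and do not force anything: never press the block on the platen, the plate or the stop with more than 20 N. Leave the other things on the bench where they are.

Things in the scene. Friction and masses are not known exactly. Their poses are not given: they have to be found in the camera images.
- block: The bar-shaped hardness reference block, bright steel, 90 x 32 x 16 mm (x, y, z), about 0.36 kg; the longest of the three steel blocks on the bench. It lies flat on the bench, test face up. Origin: centre of its underside; x along its length, z up. Both ends are alike: either may go in first.
- holder: Quick-clamp holder, fixed to the bench: grey base plate 190 x 100 mm, x -105 to 85 mm, its top 12 mm above the bench; on it a steel top plate on two aluminium cheeks and, on the centre line, a long sprung platen. Origin: on the bench, on the centre line, right below the front edge of the top plate. x points into the pocket (the way the block goes in), z up.
- top_plate: Steel top plate of the holder, 70 x 68 x 8 mm, and its cheeks. Origin: underside of its front edge, 51 mm above the bench, on the centre line; axes as the holder's. From x = 8 mm on the cheeks leave a slot 35 mm wide; before it guides flare to 26 mm either side at x = -3 mm. Under the plate a rigid depth stop, its flat face square to x, stands anywhere from x = 20 to 52 mm, unseen, unmeasured.
- platen (a joint): Sprung platen of the holder, a steel bar 26 mm wide, x -97 to 59 mm, on the centre line. Value: m pressed down, 0 at rest (top 38 mm above the bench) to 0.007 (bottoms hard). It stays level; slow press: 6 N to start, 1 N more per mm. It must be over 3 mm down (9 N) for the block to pass under the plate; the clamped block holds it at 3 mm. Friction of block on platen and plate about 0.6.
- round_block: Bystander: round steel reference block, 60 mm diameter, 12 mm high. Origin: centre of its underside.
- square_block: Bystander: square steel reference block, 42 x 42 x 12 mm. Origin: centre of its underside.
- mount_a: Bystander: black resin specimen mount, a puck 30 mm across and 20 mm high, between the steel blocks and the holder. Origin: centre of its underside.
- mount_b: Bystander: black resin specimen mount, a puck 30 mm across and 20 mm high, near the robot. Origin: centre of its underside.
- loupe: Bystander: black magnifier, 38 mm across and 40 mm high. Origin: centre of its underside.
- screwdriver: Bystander: screwdriver, 150 mm long, lying on the bench. Origin: near its middle.
- jar: Bystander: white plastic jar, 60 mm across and 75 mm high. Origin: centre of its underside.
Not all that is in view belongs to the job. Leave any blue or green look-alike of the block alone. Of the things like the holder, leave any that is yellow; of the rest the smaller one is meant.

How it is judged:
By the outcome, as a careful person would: the job done as asked, in the order asked, and still so for the second after the job is handed in, with the robot touching nothing.
It also fails if it takes over 56 s, if anything falls off the work surface, if the arm or the gripper's body presses on something with over 40 N, if the wrist force passes 120 N, or if a joint passes its speed limit or range.

## Robot

A 6-joint arm with a two-finger parallel gripper is mounted at the origin on the work surface. World frame = base frame: x ahead of the robot, y to its left, z up, the work surface at z = 0. Lengths are in mm, angles in rad, forces in N, time in s.
With the tool pointing down it reaches from about 400 to 925 mm from the base axis. Payload 12.5 kg.
Tool frame: the origin (TCP) lies on the front face of the gripper's body, between the roots of the fingers; the fingertips stand 78 mm ahead of it and the grasp point (between the pads) lies 59 mm ahead of it (env.nose_length is the distance from the TCP to the fingertips, in mm); z points along the fingers, y is the line along which they close (so a half turn about z gives the same grasp; the last joint's range is limited). The gripper opens to 95 mm and grips with 3 to 60 N. Pads are 20 mm wide; open, the fingers measure 119 mm over their backs; the gripper's body (75 mm by 180 mm) begins 59 mm behind the grasp point.
Start: joints at [1.216, 0.491, 1.559, -0, 1.092, -0.106], TCP at [153.88, 605.771, 292.261] pointing down, gripper open.
Joint ranges: [-3.1, 3.1], [-0.84, 2.19], [0.05, 2.79], [-1.13, 4.28], [0.06, 2.93], [-2.69, 2.69]. Speed limits (rad/s): [2.22, 2.22, 2.79, 3.14, 3.14, 3.14].

## Interface

Orientations are given as [roll, pitch, yaw] about the fixed x, y, z axes, in that order (R = Rz(yaw) Ry(pitch) Rx(roll)).
In Python, from cell import env gives the robot as it stands.
- The arm moves only by the tool jog_arm, never from a script. Its argument "motion" is a list of rows, each a list of 7 numbers: the turn, a rotation vector about the tool's x, y, z in degrees, then the shift along the tool's x, y, z in mm, then the finger opening in mm, from 0 to 95.1. In form: [[wx, wy, wz, x, y, z, hand], ...]. A call has 1 to 10 rows; each row shifts and turns the commanded pose from where the row before left it, along the tool's axes as they then stand; what a row does not reach is not made up. A row lasts 1/8 s, in which the tool goes at most 62.5 mm and 10.7 degrees, less where a joint would pass 70% of its speed; a pose out of reach is approached as far as the arm can. A call is refused whole if a number of a shift passes 62.5 or a number of a turn 10.7, either way. A call with a gripper value outside its range is refused whole. The fingers move at their own pace and stop on an object; the grip force is fixed at half the most. Time passes only in rows, so rows that do not move let the fingers close. It gives the time, the measured TCP pose, the force, the opening and the grip force at its end, in the units of the state.
- env.state(): the state, without advancing time (a new reading comes with each control period).
- env.read_camera(name): name is "scene" or "top" or "wrist"; returns a dict with "color" (400x640x3 uint8, red, green, blue), "z_map" (400x640 float32, mm along the optical axis (not along the pixel's ray), 0 where there is no reading), "camera_matrix" (3x3 intrinsics, pixels), "world_to_cam" (4x4, takes a point from world to camera coordinates). Camera axes: x right, y up, looking along -z (the intrinsics and any distortion apply to the point x, -y, -z); pixel columns grow to the right and rows downward; lengths in mm; the calibration is good to about 2 mm. A picture is of the moment at which its call begins.
- env.job_done(): hands the job in; it is judged then, once.
Trained networks look in the newest picture that a camera, given by its name, has taken for a name from the list of things; names that differ only in an ending like _2 or _b are one class to them, and where a whole thing is asked for, a point or a joint stands for the part that bears it (a point fixed in the world has none). Each returns a list of dicts, best first, with "score" (0 to 1); they miss things now and then, are a little off and sometimes report something else, mostly with a low value. They report only what shows in the picture. A call takes as long as a camera call. They do not tell look-alikes from the thing itself.
- env.recognise(camera, thing): "location" ([column, row] in pixels, amid what is visible of it).
The state is a dict: "t": time; "joints": joint angles; "qvel": joint speeds; "tau": joint torques, N m; "eef_pos": TCP position; "tcp_rot": TCP orientation; "ft_force": force on the tool from outside, world axes, zero at the start; "moment": the same for the moment, N m; "opening": opening from 0.0 (shut) to 1.0 (fully open); "grip_force": force on a finger pad.
Only numpy, scipy, OpenCV 4.12 (cv2) and the standard library are available. Lean on these libraries where they do the work, as an engineer would, in place of code of your own. Each camera call takes 0.05 s, during which the arm holds its last target. There are 200 camera calls.

## Working session

There is one attempt and no reset: what is moved stays moved. The work goes in short steps, Python scripts to look and compute and a tool call to move; the robot and the scene stay as the last step left them, time stands still between calls to the robot, and variables do not carry over. Pictures are saved under pics/ and viewed, at most 10 in all, crops included, and the job is handed in when it is done.

Besides the shell and the picture viewer there is one more tool, called after "Request:" by a JSON object that holds its "name" and its "arguments". jog_arm: Moves the arm, as the interface text tells. Its arguments: {"type":"object","properties":{"motion":{"type":"array"}},"required":["motion"]}

```bash
ls; mkdir -p pics; cat > h.py <<'E'
from cell import env
import numpy as np, cv2
def unproj(r,u,v,z=None,plane=None):
    K=r["camera_matrix"];T=np.linalg.inv(r["world_to_cam"])
    d=np.array([(u-K[0,2])/K[0,0],-(v-K[1,2])/K[1,1],-1.0])
    if plane is not None:
        o=T[:3,3];w=T[:3,:3]@d;s=(plane-o[2])/w[2];return o+s*w
    return T[:3,:3]@(d*z)+T[:3,3]
def save(r,n): cv2.imwrite(n,cv2.cvtColor(r["color"],cv2.COLOR_RGB2BGR))
E
python3 - <<'E'
from h import *
for c in ("top","scene"):
    r=env.read_camera(c);save(r,f"pics/{c}0.png")
    np.savez(f"{c}.npz",**r)
    for t in ("block","holder","top_plate","platen","round_block","square_block","mount_a","loupe","screwdriver","jar"):
        for d in env.recognise(c,t)[:4]:
            u,v=d["location"];z=r["z_map"][int(v),int(u)]
            print(c,t,round(d["score"],2),np.round([u,v]),np.round(unproj(r,u,v,z)) if z>0 else None)
print(env.state())
E
```

```text
pics
top block 0.7 [383. 235.] [ 503. -156.   17.]
top block 0.68 [454. 297.] [ 344. -328.   15.]
top block 0.58 [395. 298.] [ 344. -181.   16.]
top holder 0.96 [288. 115.] [827.  86.  33.]
top holder 0.83 [301. 203.] [585.  52.  39.]
top holder 0.8 [243. 311.] [318. 195.  47.]
top holder 0.54 [384. 233.] [ 507. -161.   14.]
top top_plate 0.8 [236. 282.] [389. 207.  76.]
top top_plate 0.65 [288.  94.] [880.  84.  51.]
top top_plate 0.59 [299. 182.] [636.  56.  62.]
top platen 0.96 [243. 325.] [285. 194.  48.]
top platen 0.94 [305. 215.] [556.  44.  34.]
top platen 0.66 [285. 120.] [811.  95.  36.]
top platen 0.26 [426. 195.] [ 605. -274.   15.]
top round_block 0.93 [428. 195.] [ 605. -280.   14.]
top square_block 0.73 [439. 246.] [ 472. -302.    9.]
top mount_a 0.44 [366. 161.] [ 701. -120.   19.]
top loupe 0.72 [172. 244.] [486. 380.  39.]
top screwdriver 0.86 [180. 158.] [717. 377.  23.]
top screwdriver 0.53 [501. 198.] [ 582. -445.   76.]
top jar 0.81 [502. 197.] [ 585. -448.   72.]
scene block 0.91 [252. 205.] [ 506. -162.   18.]
scene block 0.8 [220. 174.] [ 350. -184.   16.]
sc
[... 969 characters left out ...]
5.  40.  58.]
{'t': 1.1, 'joints': array([ 1.21643194e+00,  4.90866262e-01,  1.55886523e+00, -1.36764582e-05,
        1.09167068e+00, -1.05622002e-01]), 'qvel': array([ 4.54112619e-05,  1.98513179e-03,  3.71217301e-04, -1.44911548e-03,
        3.59400268e-04, -1.06342198e-03]), 'tau': array([ 1.73453675e-03, -6.12470984e+01, -2.58430231e+01,  6.93844236e-02,
        4.44659579e-02,  1.34771366e-05]), 'eef_pos': array([153.86882673, 605.79141051, 292.29390602]), 'tcp_rot': array([3.14140451e+00, 3.21519421e-05, 2.89285657e+00]), 'ft_force': array([-0.31646892, -0.06068811, -0.8017127 ]), 'moment': array([-0.02196629, -0.04970117,  0.01447735]), 'grip_force': 0.0, 'opening': 1.001017483656571}
```

```bash
python3 - <<'E'
import numpy as np,cv2
r=np.load("top.npz");im=cv2.cvtColor(r["color"],cv2.COLOR_RGB2BGR)[60:360,140:540]
cv2.imwrite("pics/topcrop.png",cv2.resize(im,None,fx=2,fy=2,interpolation=cv2.INTER_CUBIC))
E
```

```text
(no output)
```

View pics/topcrop.png

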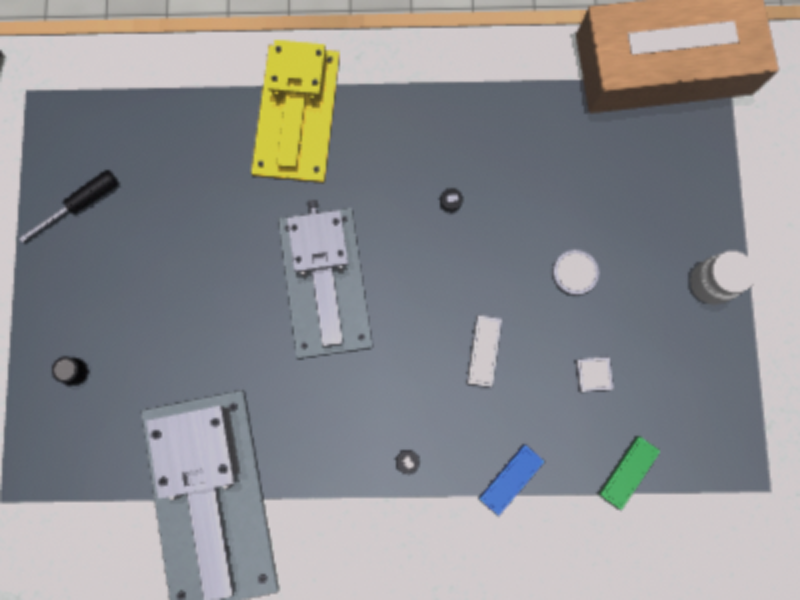

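View pics/scene0.png

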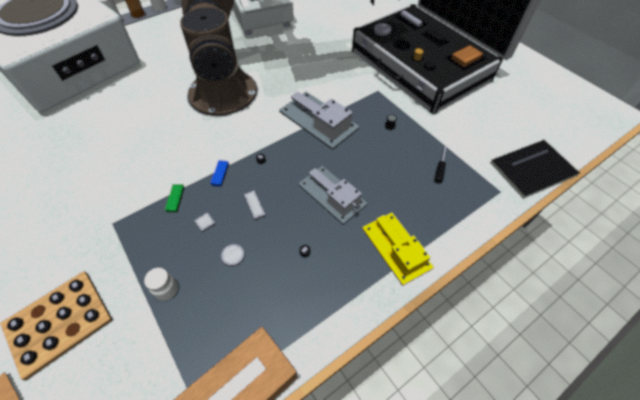

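The candidates for the block, in the top picture, are a bare steel bar at (383,235), a blue bar at (395,298) and a green bar at (454,297). The bare steel bar fits. The candidates for the holder are a yellow one at (288,115), a large grey one at (243,311) and a small grey one at (301,203). The small grey one fits, with a base about 190 mm long. The crop shows all of these clearly.

```bash
cat >> h.py <<'E'
from scipy.spatial.transform import Rotation as Ro
def tool(s):
    T=np.eye(4);T[:3,:3]=Ro.from_euler("xyz",s["tcp_rot"]).as_matrix();T[:3,3]=s["eef_pos"];return T
E
python3 - <<'E'
from h import *
r=env.read_camera("wrist");s=env.state()
C=np.linalg.inv(r["world_to_cam"]);print(np.round(np.linalg.inv(tool(s))@C,3));print(r["camera_matrix"])
# block & base rect from top camera
q=np.load("top.npz");im=q["color"].astype(int);zm=q["z_map"]
ys,xs=np.mgrid[205:265,355:412]
m=im[205:265,355:412].min(2)>150
p=np.array([unproj(q,u,v,plane=16)[:2] for u,v in zip(xs[m],ys[m])],np.float32)
print(len(p),cv2.minAreaRect(p))
# holder: raised points 5..70 around
P=[];
for v in range(155,245):
  for u in range(270,335):
    w=unproj(q,u,v,zm[v,u])
    if 25<w[2]<45 : P.append(w)
P=np.array(P,np.float32);print(len(P),cv2.minAreaRect(P[:,:2]))
E
```

```text
[[  0.      0.966   0.258  70.06 ]
 [  1.     -0.      0.      0.674]
 [  0.      0.258  -0.966 -93.184]
 [  0.      0.      0.      1.   ]]
[[360.25041764   0.         318.10201531]
 [  0.         360.25041764 198.69671461]
 [  0.           0.           1.        ]]
411 ((502.1797180175781, -155.0765838623047), (30.64847183227539, 88.4442367553711), 79.7535400390625)Traceback (most recent call last):
  File "<stdin>", line 16, in <module>
cv2.error: OpenCV(4.12.0) /io/opencv/modules/imgproc/src/convhull.cpp:143: error: (-215:Assertion failed) total >= 0 && (depth == CV_32F || depth == CV_32S) in function 'convexHull'
```

Request:
{"name": "jog_arm", "arguments": {"motion": [[0,0,0,-38.5,-38,0,95],[0,0,0,-38.5,-38,0,95],[0,0,0,-38.5,-38,0,95],[0,0,0,-38.5,-38,0,95],[0,0,0,-38.5,-38,0,95],[0,0,0,-38.5,-38,0,95]]}}

```text
t: 1.9
eef_pos: [322.3, 326.4, 292.5]
tcp_rot: [3.141, 0.0, 2.893]
ft_force: [0.0, 0.4, 1.5]
opening: 0.999
grip_force: 0.0
```

Request:
{"name": "jog_arm", "arguments": {"motion": [[0,0,0,-38.5,-38,0,95],[0,0,0,-38.5,-38,0,95],[0,0,0,-38.5,-38,0,95],[0,0,0,-38.5,-38,0,95],[0,0,0,-38.5,-38,0,95],[0,0,0,-38.5,-38,0,95],[0,0,-4,0,0,0,95],[0,0,0,0,0,0,95]]}}

```text
t: 2.9
eef_pos: [489.4, 49.6, 292.2]
tcp_rot: [3.142, -0.0, 2.961]
ft_force: [-0.5, 0.9, -1.1]
opening: 1.001
grip_force: 0.0
```

```bash
python3 - <<'E'
from h import *
r=env.read_camera("wrist");s=env.state();print(s["t"],s["eef_pos"],np.degrees(s["tcp_rot"]))
save(r,"pics/w1.png");np.savez("w1.npz",**r)
E
```

```text
2.95 [489.22395069  50.06345952 292.21586186] [ 1.79994073e+02 -7.06515050e-03  1.69652822e+02]
```

View pics/w1.png

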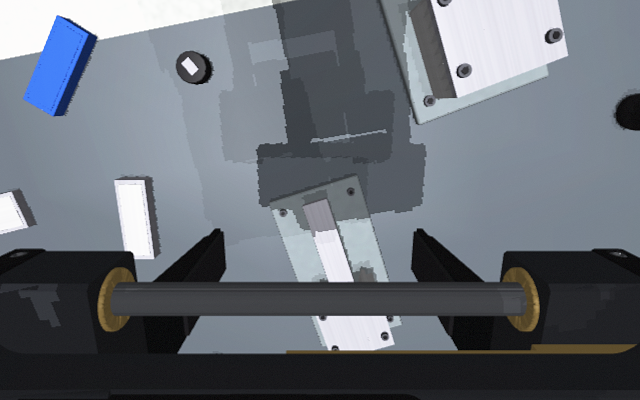

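The wrist picture shows the block whole at (137,218) and the small holder, with its platen running from (315,205) to (345,285). The gripper body hides the near half of the view. I'll turn the hand half round so that the camera looks over the pocket side.

```bash
python3 - <<'E'
from h import *
q=np.load("w1.npz");im=q["color"].astype(int);zm=q["z_map"]
u0,u1,v0,v1=100,165,165,270
ys,xs=np.mgrid[v0:v1,u0:u1];m=(im[v0:v1,u0:u1].min(2)>170)
n,l,st,c=cv2.connectedComponentsWithStats(m.astype(np.uint8));m=l==1+np.argmax(st[1:,4])
p=np.array([unproj(q,u,v,plane=16)[:2] for u,v in zip(xs[m],ys[m])],np.float32)
print(cv2.minAreaRect(p), "z", np.median([unproj(q,u,v,zm[v,u])[2] for u,v in zip(xs[m],ys[m])]))
u0,u1,v0,v1=290,365,190,282
ys,xs=np.mgrid[v0:v1,u0:u1]
W=np.array([unproj(q,u,v,zm[v,u]) for u,v in zip(xs.ravel(),ys.ravel())])
k=(W[:,2]>34)&(W[:,2]<42);P=W[k].astype(np.float32)
print(k.sum(),np.median(P[:,2]),cv2.minAreaRect(P[:,:2]))
E
```

```text
((505.7618713378906, -154.48635864257812), (31.895492553710938, 88.4156265258789), 79.72339630126953) z 17.017202307731623Traceback (most recent call last):
  File "<stdin>", line 12, in <module>
cv2.error: OpenCV(4.12.0) /io/opencv/modules/imgproc/src/convhull.cpp:143: error: (-215:Assertion failed) total >= 0 && (depth == CV_32F || depth == CV_32S) in function 'convexHull'
```

Request:
{"name": "jog_arm", "arguments": {"motion": [[0,0,10.6,0,0,0,95],[0,0,10.6,0,0,0,95],[0,0,10.6,0,0,0,95],[0,0,10.6,0,0,0,95],[0,0,10.6,0,0,0,95],[0,0,10.6,0,0,0,95],[0,0,10.6,0,0,0,95],[0,0,10.6,0,0,0,95],[0,0,10.6,0,0,0,95]]}}

```text
t: 4.08
eef_pos: [489.0, 50.9, 292.4]
tcp_rot: [3.141, -0.0, 1.291]
ft_force: [0.1, -0.2, -0.2]
opening: 0.998
grip_force: 0.0
```

Request:
{"name": "jog_arm", "arguments": {"motion": [[0,0,10.6,0,0,0,95],[0,0,10.6,0,0,0,95],[0,0,10.6,0,0,0,95],[0,0,10.6,0,0,0,95],[0,0,10.6,0,0,0,95],[0,0,10.6,0,0,0,95],[0,0,10.6,0,0,0,95],[0,0,10.4,0,0,0,95],[0,0,0,0,0,0,95]]}}

```text
t: 5.2
eef_pos: [489.1, 50.7, 292.4]
tcp_rot: [-3.141, -0.0, -0.178]
ft_force: [-0.1, 0.0, 0.1]
opening: 0.994
grip_force: 0.0
```

Request:
{"name": "jog_arm", "arguments": {"motion": [[0,0,0,6.8,49.8,0,95],[0,0,0,6.8,49.8,0,95],[0,0,0,6.8,49.8,0,95],[0,0,0,6.7,49.8,20,95],[0,0,0,0,0,50,80],[0,0,0,0,0,50,80],[0,0,0,0,0,50,80],[0,0,0,0,0,25,70],[0,0,0,0,0,0,70]]}}

```text
t: 6.32
eef_pos: [480.2, -150.2, 95.9]
tcp_rot: [-3.141, 0.003, -0.175]
ft_force: [1.2, -0.1, 0.1]
opening: 0.75
grip_force: 0.0
```

```bash
python3 - <<'E'
from h import *
r=env.read_camera("wrist");s=env.state();print(s["t"],s["eef_pos"],np.degrees(s["tcp_rot"]),s["ft_force"])
save(r,"pics/w2.png");np.savez("w2.npz",**r)
E
```

```text
6.375 [ 480.63648047 -150.47075963   97.16016177] [-1.79978706e+02  5.96496740e-02 -1.00865260e+01] [-0.26983424  0.59331504 -0.03793851]
```

View pics/w2.png

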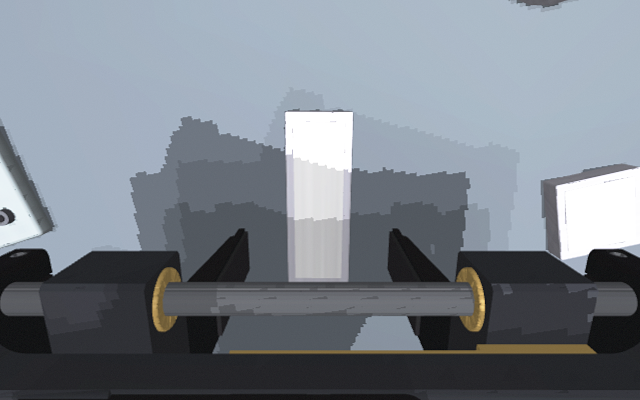

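The steel bar sits between the open fingers: its sides are at columns 286–352 and its far end at row 110.

```bash
python3 - <<'E'
from h import *
q=np.load("w2.npz");Ti=np.linalg.inv(tool(env.state()))
for u,v in ((287,111),(352,111),(290,280),(349,280)):
    w=unproj(q,u,v,plane=16);print((Ti@np.append(w,1))[:3].round(1))
E
```

```text
[ 70.2 -15.2  81.1]
[70.2 15.1 81.1]
[-16.7 -15.5  81.2]
[-16.6  15.7  81.2]
```

Request:
{"name": "jog_arm", "arguments": {"motion": [[0,0,0,0,0,10,70],[0,0,0,0,0,6,70],[0,0,0,0,0,0,30],[0,0,0,0,0,0,20],[0,0,0,0,0,0,20],[0,0,0,0,0,0,20]]}}

```text
t: 7.12
eef_pos: [480.6, -150.8, 81.4]
tcp_rot: [-3.142, -0.0, -0.179]
ft_force: [-0.2, 0.8, 0.2]
opening: 0.371
grip_force: 0.0
```

Request:
{"name": "jog_arm", "arguments": {"motion": [[0,0,0,0,0,0,20],[0,0,0,0,0,0,20],[0,0,0,0,0,0,20]]}}

```text
t: 7.5
eef_pos: [480.6, -150.7, 81.3]
tcp_rot: [-3.142, -0.0, -0.179]
ft_force: [-0.5, 1.1, 3.4]
opening: 0.33
grip_force: 30.0
```

Request:
{"name": "jog_arm", "arguments": {"motion": [[0,0,0,0,0,-10,20],[0,0,0,0,0,-30,20],[0,0,0,0,0,-40,20],[0,0,0,0,0,0,20]]}}

```text
t: 8.0
eef_pos: [481.2, -151.1, 163.5]
tcp_rot: [3.141, -0.004, -0.179]
ft_force: [0.1, 0.9, -4.2]
opening: 0.332
grip_force: 30.0
```

```bash
python3 - <<'E'
from h import *
r=env.read_camera("wrist");s=env.state();print({k:np.round(s[k],3) for k in("t","eef_pos","tcp_rot","ft_force","moment","opening","grip_force")})
save(r,"pics/w3.png");np.savez("w3.npz",**r)
Ti=np.linalg.inv(tool(s))
for v in (112,130,160,190,220,250,270):
    for u in (300,335):
        print(v,u,(Ti@np.append(unproj(r,u,v,r["z_map"][v,u]),1))[:3].round(1))
E
```

```text
{'t': np.float64(8.05), 'eef_pos': array([ 480.625, -150.808,  161.963]), 'tcp_rot': array([ 3.141e+00, -2.000e-03, -1.790e-01]), 'ft_force': array([-0.451, -0.394, -4.949]), 'moment': array([0.008, 0.234, 0.033]), 'opening': np.float64(0.333), 'grip_force': np.float64(29.983)}
112 300 [ 69.6 -12.7 160.7]
112 335 [ 69.6  11.4 160.9]
130 300 [64.  -8.1 63.4]
130 335 [64.   7.  63.3]
160 300 [51.1 -8.3 62.5]
160 335 [51.   7.1 62.9]
190 300 [37.4 -8.4 62.8]
190 335 [37.6  7.3 62.2]
220 300 [23.2 -8.6 63.1]
220 335 [23.1  7.5 63.5]
250 300 [ 8.5 -8.8 62.6]
250 335 [ 8.3  7.7 63.2]
270 300 [-1.7 -8.9 62.6]
270 335 [-2.3  7.8 63.8]
```

```bash
python3 - <<'E'
from h import *
for n,(u0,u1,v0,v1) in (("w1",(290,365,190,282)),("top",(270,335,155,245))):
    q=np.load(n+".npz");zm=q["z_map"]
    W=np.array([unproj(q,u,v,zm[v,u]) for v in range(v0,v1) for u in range(u0,u1)])
    for a,b in ((33,43),(52,66),(8,17)):
        k=(W[:,2]>a)&(W[:,2]<b);P=np.ascontiguousarray(W[k,:2],np.float32)
        if k.sum()>20: print(n,a,k.sum(),np.median(W[k,2]),cv2.minAreaRect(P))
E
```

```text
w1 33 2182 38.792554377988864 ((564.21533203125, 49.49151611328125), (103.71660614013672, 36.161563873291016), 14.925603866577148)
w1 8 4464 12.825460436339654 ((563.4515991210938, 46.477821350097656), (83.4151611328125, 108.06774139404297), 80.5213394165039)
top 33 417 37.31105492319739 ((600.0672607421875, 52.46751403808594), (51.14213180541992, 178.49058532714844), 89.42411804199219)
top 52 686 58.31592575198681 ((651.4290161132812, 59.293556213378906), (91.28372955322266, 67.92568969726562), 7.314667701721191)
top 8 1407 11.460090895815938 ((596.9179077148438, 51.8304443359375), (190.27352905273438, 99.8201675415039), 7.565138339996338)
```

Request:
{"name": "jog_arm", "arguments": {"motion": [[0,0,-6,0,0,0,20],[0,0,-6,0,0,0,20],[0,0,-5.7,0,0,0,20],[0,0,0,15.5,-46.4,3,20],[0,0,0,15.5,-46.4,3,20],[0,0,0,15.5,-46.4,3,20],[0,0,0,15.4,-46.4,3,20],[0,0,0,0,0,0,20],[0,0,0,0,0,0,20]]}}

```text
t: 9.18
eef_pos: [517.4, 41.2, 148.1]
tcp_rot: [-3.141, 0.002, 0.131]
ft_force: [-1.0, -0.1, -3.9]
opening: 0.332
grip_force: 30.0
```

```bash
python3 - <<'E'
from h import *
r=env.read_camera("wrist");s=env.state();print({k:np.round(s[k],3) for k in("t","eef_pos","tcp_rot","ft_force","moment","opening","grip_force")})
save(r,"pics/w4.png");np.savez("w4.npz",T=tool(s),**r)
E
```

```text
{'t': np.float64(9.225), 'eef_pos': array([517.491,  40.703, 148.385]), 'tcp_rot': array([-3.141e+00,  2.000e-03,  1.300e-01]), 'ft_force': array([-3.00e-03, -6.72e-01, -4.01e+00]), 'moment': array([-0.084,  0.22 ,  0.017]), 'opening': np.float64(0.331), 'grip_force': np.float64(29.982)}
```

View pics/w4.png

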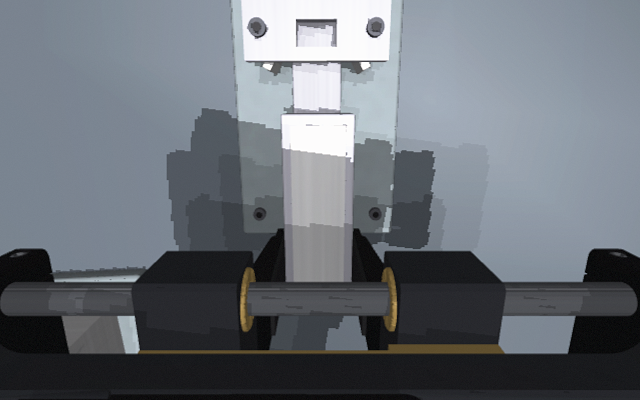

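The wrist picture shows the block (columns 281–355, far end at row 113) in line with the platen (columns 293–341). The plate's front edge is at row 61 (columns 245–390), with the flared guides under it.

```bash
cat > al.py <<'E'
from h import *
def align(q,T,rows,zlo,zhi,ulo=200,uhi=440):
    # mid-line of a surface at world height zlo..zhi, in tool frame (x,y)
    Ti=np.linalg.inv(T);zm=q["z_map"];M=[];Wd=[]
    for v in rows:
        W=np.array([Ti@np.append(unproj(q,u,v,zm[v,u]),1) for u in range(ulo,uhi)])
        Z=T[2,3]-W[:,2];k=np.where((Z>zlo)&(Z<zhi)&(zm[v,ulo:uhi]>0))[0]
        if len(k)<8: continue
        a,b=W[k[0]],W[k[-1]];M.append([(a[0]+b[0])/2,(a[1]+b[1])/2]);Wd.append(b[1]-a[1])
    M=np.array(M);p=np.polyfit(M[:,0],M[:,1],1)
    i0=np.median(M[:,0]);return dict(n=len(M),x=(M[:,0].min().round(1),M[:,0].max().round(1)),ymid=np.polyval(p,i0).round(2),slope_deg=np.degrees(p[0]).round(2),width=np.median(Wd).round(1))
E
python3 - <<'E'
from al import *
q=np.load("w4.npz");T=q["T"]
print("block",align(q,T,range(118,225),78,92,270,370))
print("platen",align(q,T,range(72,110),33,43))
print("plate",align(q,T,range(2,58),54,64))
print("base",align(q,T,range(2,225),8,16))
Ti=np.linalg.inv(T)
for u in (280,320,360):
    for v in (58,59,60,61,62,63): 
        w=unproj(q,u,v,q["z_map"][v,u]);print(u,v,(Ti@np.append(w,1))[0].round(1),w[2].round(1))
w=unproj(q,318,113.5,plane=T[2,3]-65.4);print("front",(Ti@np.append(w,1))[:2].round(1))
E
```

```text
block {'n': 107, 'x': (np.float64(20.3), np.float64(68.3)), 'ymid': np.float64(-0.34), 'slope_deg': np.float64(-0.36), 'width': np.float64(31.4)}
platen {'n': 38, 'x': (np.float64(71.3), np.float64(90.7)), 'ymid': np.float64(-1.28), 'slope_deg': np.float64(-2.72), 'width': np.float64(25.3)}
plate {'n': 56, 'x': (np.float64(95.4), np.float64(118.9)), 'ymid': np.float64(-1.24), 'slope_deg': np.float64(-0.48), 'width': np.float64(67.5)}
base {'n': 223, 'x': (np.float64(-3.9), np.float64(130.6)), 'ymid': np.float64(-0.96), 'slope_deg': np.float64(-0.21), 'width': np.float64(98.9)}
280 58 94.9 59.8
280 59 94.5 59.9
280 60 94.0 60.1
280 61 94.0 55.8
280 62 96.2 30.1
280 63 95.9 27.9
320 58 95.0 60.0
320 59 94.6 59.5
320 60 94.4 57.2
320 61 94.2 54.8
320 62 95.4 38.6
320 63 94.9 38.2
360 58 94.9 60.5
360 59 94.5 60.1
360 60 94.2 59.3
360 61 94.3 54.3
360 62 94.2 49.9
360 63 93.8 50.1
front [70.1 -0.4]
```

Request:
{"name": "jog_arm", "arguments": {"motion": [[0,0,0,7,-0.6,0,20],[0,0,0,7,0,10,20],[0,0,0,0,0,10,20],[0,0,0,0,0,7,20],[0,0,0,0,0,0,20],[0,0,0,0,0,0,20],[0,0,0,0,0,0,20]]}}

```text
t: 10.1
eef_pos: [531.8, 43.7, 122.5]
tcp_rot: [3.142, -0.001, 0.13]
ft_force: [-0.2, -0.2, -3.4]
opening: 0.334
grip_force: 30.0
```

Request:
{"name": "jog_arm", "arguments": {"motion": [[0,0,0,0,0,1,20],[0,0,0,0,0,1,20],[0,0,0,0,0,1,20],[0,0,0,0,0,0,20],[0,0,0,0,0,0,20]]}}

```text
t: 10.72
eef_pos: [531.7, 43.7, 119.3]
tcp_rot: [-3.142, -0.0, 0.13]
ft_force: [-1.6, 0.1, -0.8]
opening: 0.335
grip_force: 30.0
```

Request:
{"name": "jog_arm", "arguments": {"motion": [[0,0,0,0,0,1,20],[0,0,0,0,0,1,20],[0,0,0,0,0,0,20],[0,0,0,0,0,0,20]]}}

```text
t: 11.22
eef_pos: [531.7, 43.7, 117.3]
tcp_rot: [-3.142, -0.0, 0.13]
ft_force: [-2.8, -0.4, 3.6]
opening: 0.331
grip_force: 30.0
```

Request:
{"name": "jog_arm", "arguments": {"motion": [[0,0,0,0,0,1,20],[0,0,0,0,0,1,20],[0,0,0,0,0,1,20],[0,0,0,0,0,0,20],[0,0,0,0,0,0,20]]}}

```text
t: 11.85
eef_pos: [531.7, 43.7, 114.4]
tcp_rot: [-3.142, -0.0, 0.13]
ft_force: [-2.8, -0.0, 6.5]
opening: 0.331
grip_force: 30.0
```

```bash
python3 - <<'E'
from al import *
r=env.read_camera("wrist");s=env.state();T=tool(s);print({k:np.round(s[k],3) for k in("t","eef_pos","tcp_rot","ft_force","moment","opening","grip_force")})
save(r,"pics/w5.png");np.savez("w5.npz",T=T,**r)
print("block",align(r,T,range(125,215),45,57,275,365))
zt=r["z_map"];Ti=np.linalg.inv(T)
for v in (120,140,170,200,240,270): print(v,[ (T@np.array([0,0,0,1]))[2].round(1)]+[unproj(r,u,v,zt[v,u])[2].round(1) for u in (300,318,335)])
print("plate",align(r,T,range(2,90),56,66,180,460))
print("base",align(r,T,range(2,200),8,16,180,460))
for v in range(90,125,3): w=unproj(r,318,v,zt[v,318]);print(v,(Ti@np.append(w,1))[0].round(1),w[2].round(1))
E
```

```text
{'t': np.float64(11.9), 'eef_pos': array([531.694,  43.694, 114.417]), 'tcp_rot': array([-3.142, -0.   ,  0.13 ]), 'ft_force': array([-3.327, -0.395,  6.746]), 'moment': array([-0.006,  0.683,  0.015]), 'opening': np.float64(0.332), 'grip_force': np.float64(29.985)}
block {'n': 90, 'x': (np.float64(25.4), np.float64(65.4)), 'ymid': np.float64(0.24), 'slope_deg': np.float64(-0.42), 'width': np.float64(31.5)}
120 [np.float64(114.4), np.float64(50.7), np.float64(49.9), np.float64(50.3)]
140 [np.float64(114.4), np.float64(49.3), np.float64(51.0), np.float64(49.4)]
170 [np.float64(114.4), np.float64(50.4), np.float64(49.7), np.float64(50.2)]
200 [np.float64(114.4), np.float64(49.8), np.float64(50.5), np.float64(49.9)]
240 [np.float64(114.4), np.float64(49.9), np.float64(50.4), np.float64(50.4)]
270 [np.float64(114.4), np.float64(50.0), np.float64(49.4), np.float64(50.2)]
plate {'n': 88, 'x': (np.float64(79.9), np.float64(110.8)), 'ymid': np.float64(-0.1), 'slope_deg': np.float64(-0.13), 'width': np.float64(67.6)}
base {'n': 198, 'x': (np.float64(22.4), np.float64(122.6)), 'ymid': np.float64(0.05), 'slope_deg': np.float64(-0.17), 'width': np.float64(98.9)}
90 79.5 59.3
93 79.0 33.9
96 77.7 32.8
99 76.4 33.5
102 75.0 34.1
105 73.7 34.7
108 72.3 33.4
111 70.9 33.7
114 70.0 49.4
117 68.8 49.0
120 67.5 49.9
123 66.3 49.6
```

View pics/w5.png

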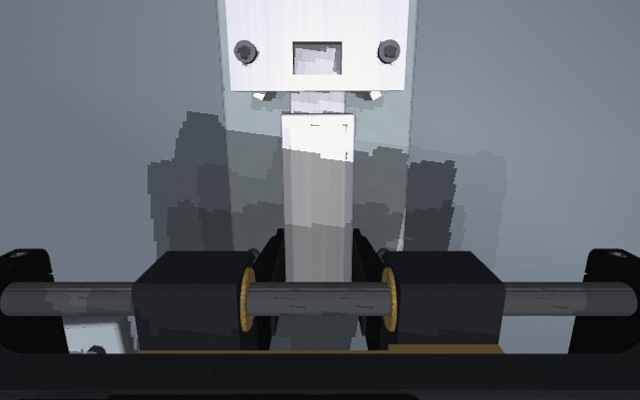

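The block is level on the platen, pressed down about 4.7 mm. It is in line with the pocket, and its far end is 9.6 mm short of the plate's edge.

Request:
{"name": "jog_arm", "arguments": {"motion": [[0,0,0,2,0,0,20],[0,0,0,2,0,0,20],[0,0,0,2,0,0,20],[0,0,0,2,0,0,20],[0,0,0,2,0,0,20],[0,0,0,2,0,0,20]]}}

```text
t: 12.65
eef_pos: [542.7, 45.2, 114.1]
tcp_rot: [-3.141, 0.002, 0.13]
ft_force: [-7.8, -1.3, 6.8]
opening: 0.33
grip_force: 30.0
```

Request:
{"name": "jog_arm", "arguments": {"motion": [[0,0,0,1.5,0,0,20],[0,0,0,1.5,0,0,20],[0,0,0,1.5,0,0,20],[0,0,0,1.5,0,0,20]]}}

```text
t: 13.15
eef_pos: [548.7, 46.0, 114.1]
tcp_rot: [-3.141, 0.002, 0.13]
ft_force: [-8.2, -0.6, 7.6]
opening: 0.332
grip_force: 30.0
```

Request:
{"name": "jog_arm", "arguments": {"motion": [[0,0,0,1.5,0,0,20],[0,0,0,1.5,0,0,20],[0,0,0,1.5,0,0,20]]}}

```text
t: 13.52
eef_pos: [553.1, 46.6, 114.1]
tcp_rot: [-3.141, 0.002, 0.13]
ft_force: [-6.8, -0.7, 7.9]
opening: 0.331
grip_force: 30.0
```

Request:
{"name": "jog_arm", "arguments": {"motion": [[0,0,0,1,0,0,20],[0,0,0,1,0,0,20],[0,0,0,0,0,0,20],[0,0,0,0,0,0,20]]}}

```text
t: 14.02
eef_pos: [555.2, 46.8, 114.2]
tcp_rot: [-3.141, 0.002, 0.13]
ft_force: [-6.3, -0.5, 6.8]
opening: 0.333
grip_force: 30.0
```

Request:
{"name": "jog_arm", "arguments": {"motion": [[0,0,0,1,0,0,20],[0,0,0,1,0,0,20],[0,0,0,1,0,0,20],[0,0,0,0.5,0,0,20],[0,0,0,0.5,0,0,20],[0,0,0,0,0,0,20]]}}

```text
t: 14.78
eef_pos: [559.1, 47.4, 114.1]
tcp_rot: [-3.141, 0.002, 0.13]
ft_force: [-6.7, -0.9, 6.8]
opening: 0.334
grip_force: 30.0
```

Request:
{"name": "jog_arm", "arguments": {"motion": [[0,0,0,0.5,0,0,20],[0,0,0,0.5,0,0,20],[0,0,0,0.5,0,0,20],[0,0,0,0,0,0,20]]}}

```text
t: 15.28
eef_pos: [560.6, 47.6, 114.2]
tcp_rot: [-3.141, 0.002, 0.13]
ft_force: [-7.3, -0.9, 7.4]
opening: 0.334
grip_force: 30.0
```

Request:
{"name": "jog_arm", "arguments": {"motion": [[0,0,0,0.5,0,0,20],[0,0,0,0.5,0,0,20],[0,0,0,0.5,0,0,20],[0,0,0,0,0,0,20]]}}

```text
t: 15.78
eef_pos: [562.1, 47.8, 114.2]
tcp_rot: [-3.141, 0.002, 0.13]
ft_force: [-7.0, -0.8, 7.3]
opening: 0.333
grip_force: 30.0
```

Request:
{"name": "jog_arm", "arguments": {"motion": [[0,0,0,0.5,0,0,20],[0,0,0,0.5,0,0,20],[0,0,0,0.5,0,0,20],[0,0,0,0,0,0,20]]}}

```text
t: 16.27
eef_pos: [563.6, 47.9, 114.2]
tcp_rot: [-3.141, 0.002, 0.13]
ft_force: [-6.9, -0.2, 7.9]
opening: 0.334
grip_force: 30.0
```

Request:
{"name": "jog_arm", "arguments": {"motion": [[0,0,0,0.5,0,0,20],[0,0,0,0.5,0,0,20],[0,0,0,0.5,0,0,20],[0,0,0,0,0,0,20]]}}

```text
t: 16.77
eef_pos: [565.1, 48.1, 114.2]
tcp_rot: [-3.141, 0.002, 0.13]
ft_force: [-6.5, -0.7, 7.4]
opening: 0.333
grip_force: 30.0
```

Request:
{"name": "jog_arm", "arguments": {"motion": [[0,0,0,0.5,0,0,20],[0,0,0,0.5,0,0,20],[0,0,0,0.5,0,0,20],[0,0,0,0,0,0,20]]}}

```text
t: 17.27
eef_pos: [565.7, 48.2, 114.0]
tcp_rot: [-3.141, 0.004, 0.13]
ft_force: [-11.1, -2.8, 9.0]
opening: 0.335
grip_force: 30.0
```

Request:
{"name": "jog_arm", "arguments": {"motion": [[0,0,0,0.5,0,0,20],[0,0,0,0,0,0,20],[0,0,0,0,0,0,20]]}}

```text
t: 17.65
eef_pos: [565.8, 48.3, 114.0]
tcp_rot: [-3.141, 0.005, 0.13]
ft_force: [-13.0, -2.3, 10.5]
opening: 0.332
grip_force: 30.0
```

```bash
python3 - <<'E'
from al import *
r=env.read_camera("wrist");s=env.state();T=tool(s);print({k:np.round(s[k],3) for k in("t","eef_pos","tcp_rot","ft_force","moment","opening","grip_force")})
save(r,"pics/w6.png");np.savez("w6.npz",T=T,**r)
zt=r["z_map"];Ti=np.linalg.inv(T)
for v in list(range(150,185,3))+[200,230,260]: w=unproj(r,318,v,zt[v,318]);print(v,(Ti@np.append(w,1))[0].round(1),w[2].round(1))
print("block",align(r,T,range(190,228),44,55,275,365))
print("plate",align(r,T,range(2,150),56,66,180,460))
E
```

```text
{'t': np.float64(17.7), 'eef_pos': array([565.846,  48.244, 114.025]), 'tcp_rot': array([-3.141,  0.005,  0.13 ]), 'ft_force': array([-13.545,  -3.139,  10.22 ]), 'moment': array([-0.571,  2.371, -0.026]), 'opening': np.float64(0.334), 'grip_force': np.float64(29.985)}
150 54.7 49.2
153 53.4 49.4
156 52.1 49.8
159 51.5 54.6
162 51.0 59.3
165 50.0 60.7
168 48.6 60.2
171 47.1 58.8
174 46.0 59.5
177 42.9 50.2
180 41.4 49.6
183 40.1 50.0
200 32.1 49.5
230 17.7 49.5
260 2.7 49.7
block {'n': 38, 'x': (np.float64(18.9), np.float64(36.6)), 'ymid': np.float64(0.33), 'slope_deg': np.float64(0.49), 'width': np.float64(31.5)}
plate {'n': 148, 'x': (np.float64(56.4), np.float64(110.4)), 'ymid': np.float64(-0.04), 'slope_deg': np.float64(-0.19), 'width': np.float64(67.7)}
```

View pics/w6.png

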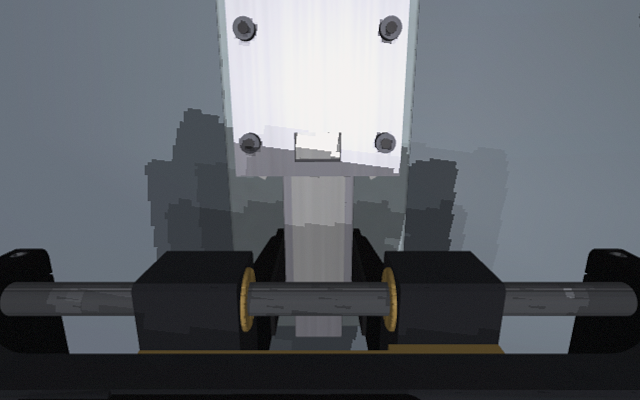

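That is the stop. The tool stays put while the axial force climbs from about 7 to 13.5 N, so the block presses on the stop with about 7 N. The end is about 25 mm under the plate, which is within the expected range. Now I let go.

Request:
{"name": "jog_arm", "arguments": {"motion": [[0,0,0,0,0,-0.5,20],[0,0,0,0,0,-0.5,20],[0,0,0,0,0,0,60],[0,0,0,0,0,0,60],[0,0,0,0,0,0,60],[0,0,0,0,0,0,60]]}}

```text
t: 18.45
eef_pos: [568.1, 48.4, 115.2]
tcp_rot: [-3.142, -0.0, 0.13]
ft_force: [-0.2, 0.3, 0.1]
opening: 0.623
grip_force: 0.0
```

```bash
python3 - <<'E'
from al import *
r=env.read_camera("wrist");s=env.state();T=tool(s);print({k:np.round(s[k],3) for k in("t","eef_pos","tcp_rot","ft_force","moment","opening","grip_force")})
np.savez("w7.npz",T=T,**r);zt=r["z_map"];Ti=np.linalg.inv(T)
print("block",align(r,T,range(190,228),46,57,275,365))
for v in (140,150,155,168,174,177,180,190,200,215,230,260): w=unproj(r,318,v,zt[v,318]);print(v,(Ti@np.append(w,1))[0].round(1),w.round(1))
E
```

```text
{'t': np.float64(18.5), 'eef_pos': array([567.991,  48.419, 115.219]), 'tcp_rot': array([-3.142, -0.   ,  0.13 ]), 'ft_force': array([ 0.154, -1.107, -0.204]), 'moment': array([-0.021,  0.215,  0.036]), 'opening': np.float64(0.628), 'grip_force': np.float64(0.0)}
block {'n': 38, 'x': (np.float64(19.3), np.float64(36.8)), 'ymid': np.float64(0.19), 'slope_deg': np.float64(0.1), 'width': np.float64(31.5)}
140 59.3 [626.8  55.9  52.8]
150 54.9 [622.5  55.3  52.2]
155 52.7 [620.3  55.1  52. ]
168 48.3 [615.9  54.5  59.2]
174 45.7 [613.4  54.1  59.2]
177 44.9 [612.5  54.   61.3]
180 43.1 [610.8  53.8  58.9]
190 37.2 [604.9  53.   52.4]
200 32.6 [600.4  52.4  52.6]
215 25.2 [593.   51.5  51.3]
230 18.1 [586.   50.6  51.9]
260 3.0 [571.   48.6  51.5]
```

Request:
{"name": "jog_arm", "arguments": {"motion": [[0,0,0,0,0,0,75],[0,0,0,0,0,-5,75],[0,0,0,0,0,-20,75],[0,0,0,0,0,-40,75],[0,0,0,-30,0,-40,75],[0,0,0,-60,0,-10,75],[0,0,0,-40,0,0,75],[0,0,0,0,0,0,75]]}}

```text
t: 19.5
eef_pos: [436.9, 31.5, 231.1]
tcp_rot: [-3.142, -0.0, 0.13]
ft_force: [0.7, 0.5, 1.0]
opening: 0.788
grip_force: 0.0
```

```bash
python3 - <<'E'
from al import *
r=env.read_camera("wrist");s=env.state();T=tool(s);print({k:np.round(s[k],3) for k in("t","eef_pos","ft_force","opening","grip_force")})
save(r,"pics/w8.png")
E
```

```text
{'t': np.float64(19.55), 'eef_pos': array([438.668,  31.466, 231.033]), 'ft_force': array([1.388, 0.415, 0.457]), 'opening': np.float64(0.788), 'grip_force': np.float64(0.0)}
```

View pics/w8.png

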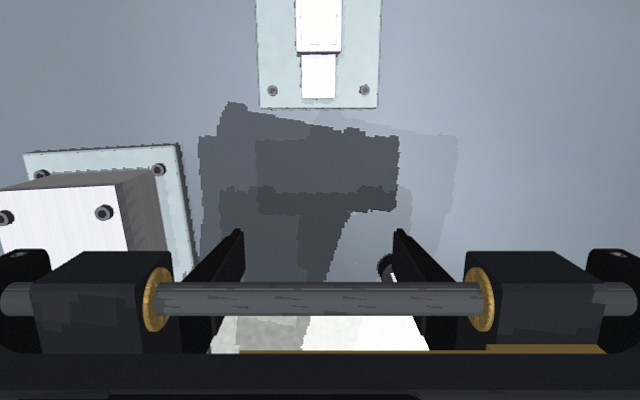

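The block sits straight in the holder, with its rear end at (318,52) and platen showing behind it. The hand is clear of everything.

```bash
python3 -c "
from cell import env
print(env.job_done())"
```

```text
the job is handed in; nothing more can be done
None
```

The block is clamped flat, test face up, in the small grey holder with its end on the depth stop about 25 mm under the plate; measured forces stayed near 15 N or less, and I handed it in at about 20 s (no verdict came back).

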